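# Load the numbered garnish tray and slide it home

## Task

Push the three garnish jars straight into the tray bays they stand in front of, each right up against the back wall, in the order of the dots on the white labels behind the bays: one dot first, then two, then three. Then slide the loaded tray fully home to the left against its end stop, pushing on the orange stripe in the middle of its right end plate, because the tray skews and jams if pushed off its centre line. Keep the jars upright and leave the bottle, mug and card terminal where they are.

Things in the scene. Friction and masses are not known exactly. Their poses are not given: they have to be found in the camera images.
- station: Fixed steel garnish station on the counter, 325 x 500 mm; x away from the robot, y left, z up, origin on the counter. White loading board x -210 to -64, y -220 to 120 mm, top 14 mm high, with 24 mm high kerbs along its two side edges; then the tray (x -60 to 50 mm); then a label ledge x 70 to 115 mm, 30 mm high. End stop, 50 mm high, at y 226 to 250 mm.
- tray (a joint): Travel of the grey three-bay tray along the station's +y (left), m: 0 to 0.02 at the start, 0.100 fully home. Friction about 4 N; it stays where left. Tray 340 (y) x 110 mm (x). It swivels 1 degree about its right end against a centring spring: pushed over about 12 to 20 mm off its centre line, pawls at its left end catch in toothed strips and it jams; let go, it springs straight.
- push_plate (a point): Middle of the outer (right, -y) face of the tray's right end plate, on the tray's centre line, 45 mm above the counter, marked by an orange stripe 16 mm wide. The plate is a flat upright face 110 mm wide along x, its top 70 mm above the counter. Push it towards the station's +y. Axes as the tray's, parallel to the station's.
- bay_left (a point): Floor point of the left bay where the middle of a fully home jar stands, 13.5 mm above the counter. Bays are 80 mm wide, 105 mm apart, open towards -x; the 25 mm dividers have round noses reaching 53.5 mm in front of this point, tops 37.5 mm above the counter. Back wall 36 mm behind this point, top 50 mm high. Moves with the tray.
- bay_middle (a point): The same point of the middle bay.
- bay_right (a point): The same point of the right bay.
- tile_1: White label with ONE black dot, 36 x 66 x 3 mm, fixed flat on the ledge behind the bay to be filled first; origin at its underside centre, axes as the station's. Its bay is the one within 10 mm of it sideways (y) at the start, 86.5 mm in front (-x). Which bay has which label varies; labels do not move with the tray.
- tile_2: The same with TWO dots: bay to be filled second.
- tile_3: The same with THREE dots: bay to be filled third.
- jar_red_mid (a point): Centre (half-way up) of the loose red garnish jar: upright cylinder 72 mm diameter, 70 mm tall, steel lid, 0.2 to 0.4 kg. It stands on the loading board, its middle 110 to 155 mm in front of the station's origin, within 25 mm sideways of one bay's middle (which one varies). Centre 35 mm above the board. Push it below 30 mm above the board, or it may tip.
- jar_yellow_mid (a point): Centre (half-way up) of the loose yellow garnish jar: upright cylinder 72 mm diameter, 70 mm tall, steel lid, 0.2 to 0.4 kg. It stands on the loading board, its middle 110 to 155 mm in front of the station's origin, within 25 mm sideways of one bay's middle (which one varies). Centre 35 mm above the board. Push it below 30 mm above the board, or it may tip.
- jar_green_mid (a point): Centre (half-way up) of the loose green garnish jar: upright cylinder 72 mm diameter, 70 mm tall, steel lid, 0.2 to 0.4 kg. It stands on the loading board, its middle 110 to 155 mm in front of the station's origin, within 25 mm sideways of one bay's middle (which one varies). Centre 35 mm above the board. Push it below 30 mm above the board, or it may tip.
- bottle_mid (a point): Centre of a loose bottle, 64 mm diameter, 150 mm tall; leave it.
- mug_mid (a point): Centre of a loose white mug, 80 mm diameter, 90 mm tall; leave it.
- terminal_mid (a point): Centre of a loose black card terminal, 170 x 80 x 30 mm; leave it.
There are look-alikes about, which are no part of the job. Of the things that look like the part that bears jar_red_mid, the smaller one is meant. What is shaped like the part that bears jar_green_mid but black is not meant.

How it is judged:
By the outcome, as a careful person would: the job done as asked, in the order asked, and still so for the second after the job is handed in, with the robot touching nothing.
It also fails if it takes over 67 s, if anything falls off the work surface, if the arm or the gripper's body presses on something with over 40 N, if the wrist force passes 120 N, or if a joint passes its speed limit or range.

## Robot

A 7-joint arm with a two-finger parallel gripper is mounted at the origin on the work surface. World frame = base frame: x ahead of the robot, y to its left, z up, the work surface at z = 0. Lengths are in m, angles in rad, forces in N, time in s.
With the tool pointing down it reaches from about 0.4 to 0.85 m from the base axis. Payload 4.5 kg.
Tool frame: the origin (TCP) lies between the finger pads; the fingertips stand r.finger_overhang ahead of it and the grasp point (between the pads) lies 8 mm behind it (r.finger_overhang is the distance from the TCP to the fingertips, in m); z points along the fingers, x is the direction in which the jaws open and shut, and the axes are right-handed (so a half turn about z gives the same grasp; the last joint's range is limited). The gripper opens to 88 mm and grips with 3 to 60 N. Pads are 18 mm wide; open, the fingers measure 123 mm over their backs; the gripper's body (75 mm by 187 mm) begins 45 mm behind the grasp point.
Start: joints at [-1.068, 0.689, -0.195, 1.565, 0.157, 0.902, -0.215], TCP at [0.282, 0.558, 0.25] pointing down, gripper open.
Joint ranges: [-3.01, 3.01], [-0.46, 2.08], [-1.47, 1.51], [0.13, 2.56], [-1, 4.14], [0.04, 2.09], [-2.66, 2.66]. Speed limits (rad/s): [2.57, 2.57, 3.14, 3.14, 3.14, 3.14, 3.14].

## Interface

Orientations are given as a unit quaternion [x, y, z, w].
In Python, from plant import r gives the robot as it stands.
- The arm moves only by the tool move_arm, never from a script. Its argument "targets" is a list that holds one entry, the list of rows, each a list of 7 numbers: the turn, a rotation vector about the world's x, y, z in rad, then the shift along the world's x, y, z in m, then the opening, from 0 (shut) to 1 (fully open). A call has 1 to 5 rows; each row shifts and turns the pose as measured when the row begins; what a row does not reach is not made up. A row lasts 1/10 s, in which the tool goes at most 50 mm and 8.59 degrees, less where a joint would pass 70% of its speed; a pose out of reach is approached as far as the arm can. A call with a gripper value outside its range is refused whole. The fingers move at their own pace and stop on an object; "force" is the grip in N (left out, the last holds). Time passes only in rows, so rows that do not move let the fingers close. It gives the time, the measured TCP pose, the force and the opening at its end, in the units of the state.
- r.get_state(): the state, without advancing time (a new reading comes with each control period).
- r.snapshot(name): name is "side" or "top"; returns a dict with "frame" (420x560x3 uint8, red, green, blue), "K" (3x3 intrinsics, pixels), "D" ([k1, k2, p1, p2, k3] as OpenCV has them; the pictures are not rectified), "T" (4x4, takes a point from camera to world coordinates). Camera axes: x right, y up, looking along -z (the intrinsics and any distortion apply to the point x, -y, -z); pixel columns grow to the right and rows downward; lengths in m; the calibration is good to about 2 mm. A picture is of the moment at which its call begins. There is no depth.
- r.finish_job(): hands the job in, once; it reports no verdict.
Trained networks look in a picture, given as the dict that the camera call returned (one of the last four; its "shot" number tells which), for a name from the list of things; names that differ only in an ending like _2 or _b are one class to them, and where a whole thing is asked for, a point or a joint stands for the part that bears it (a point fixed in the world has none). Each returns a list of dicts, best first, with "score" (0 to 1); they miss things now and then, are a little off and sometimes report something else, mostly with a low value. They report only what shows in the picture. A call takes as long as a camera call. They do not tell look-alikes from the thing itself.
- r.find_in(picture, query): "centre" ([row, column] in pixels, amid what is visible of it).
The state is a dict: "clock": time; "q": joint angles; "qd": joint speeds; "joint_torque": joint torques, N m; "tool_pos": TCP position; "eef_rot": TCP orientation; "contact_force": force on the tool from outside, world axes, zero at the start; "moment": the same for the moment, N m; "opening": opening from 0.0 (shut) to 1.0 (fully open).
Only numpy, scipy, OpenCV 4.12 (cv2) and the standard library are available. Lean on these libraries where they do the work, as an engineer would, in place of code of your own. Each camera call takes 0.05 s, during which the arm holds its last target. There are 200 camera calls.

## Working session

There is one attempt and no reset: what is moved stays moved. The work goes in short steps, Python scripts to look and compute and a tool call to move; the robot and the scene stay as the last step left them, time stands still between calls to the robot, and variables do not carry over. Pictures are saved under pics/ and viewed, about 8 in all and at most 12, crops included, and the job is handed in when it is done.

Besides the shell and the picture viewer there is one more tool, called after "Emit:" as name([rows], argument=value, ...), one row to a line, values as JSON. move_arm: Moves the arm, as the interface text tells. Its arguments: {"type":"object","properties":{"targets":{"type":"array","items":{"type":"array","items":{"type":"array","items":{"type":"number"}}}},"force":{"type":"number"}},"required":["targets"]}

```bash
mkdir -p pics; ls; python3 - <<'E'
from plant import r
import cv2
print(r.finger_overhang)
s=r.get_state(); print(s['clock'],s['tool_pos'],s['eef_rot'],s['opening'])
for n in('top','side'):
    p=r.snapshot(n); cv2.imwrite(f'pics/{n}0.png',cv2.cvtColor(p['frame'],cv2.COLOR_RGB2BGR))
    print(n,p['K'].tolist() if hasattr(p['K'],'tolist') else p['K'],p['D'],p['T'])
    for q in['station','tray','push_plate','bay_left','bay_middle','bay_right','tile_1','tile_2','tile_3','jar_red_mid','jar_yellow_mid','jar_green_mid','bottle_mid','mug_mid','terminal_mid']:
        print(q,[([round(float(c)) for c in d['centre']],round(float(d['score']),2)) for d in r.find_in(p,q)][:4])
print(r.get_state()['clock'])
E
```

```text
pics
0.011
0.0 [0.28214216 0.55700364 0.24889799] [ 8.51977892e-01  5.23576941e-01 -7.60109364e-04  5.30529333e-04] 1.002480763584869
top [[507.89920124588116, 0.0, 274.14918433375664], [0.0, 507.89920124588116, 210.36283590589193], [0.0, 0.0, 1.0]] [-0.18769748  0.          0.          0.          0.        ] [[ 2.48532386e-03  9.78888949e-01 -2.04377710e-01  2.57365840e-01]
 [-9.99996788e-01  2.33119714e-03 -9.94887155e-04  5.60046308e-02]
 [-4.97439309e-04  2.04379526e-01  9.78891599e-01  1.26330176e+00]
 [ 0.00000000e+00  0.00000000e+00  0.00000000e+00  1.00000000e+00]]
station [([184, 291], 0.69)]
tray [([170, 314], 0.6)]
push_plate [([168, 310], 0.76)]
bay_left [([169, 316], 0.62)]
bay_middle [([169, 312], 0.81), ([249, 447], 0.63), ([170, 316], 0.22)]
bay_right [([169, 313], 0.7)]
tile_1 [([133, 305], 0.78), ([138, 266], 0.76), ([128, 346], 0.64)]
tile_2 [([133, 305], 0.78), ([138, 266], 0.76), ([128, 346], 0.64)]
tile_3 [([133, 305], 0.78), ([138, 266], 0.76), ([128, 346], 0.64)]
jar_red_mid [([302, 206], 0.76), ([230, 281], 0.62)]
jar_yellow_mid [([220, 359], 0.72), ([229, 2
[... 643 characters left out ...]
)]
bay_left [([245, 321], 0.79)]
bay_middle [([243, 322], 0.63), ([244, 322], 0.62)]
bay_right [([245, 322], 0.83)]
tile_1 [([231, 354], 0.81), ([258, 366], 0.66), ([242, 279], 0.54), ([202, 339], 0.46)]
tile_2 [([231, 354], 0.81), ([258, 366], 0.66), ([242, 279], 0.54), ([202, 339], 0.46)]
tile_3 [([231, 354], 0.81), ([258, 366], 0.66), ([242, 279], 0.54), ([202, 339], 0.46)]
jar_red_mid [([219, 256], 0.89), ([183, 189], 0.63)]
jar_yellow_mid [([273, 278], 0.9), ([230, 348], 0.57), ([243, 277], 0.46)]
jar_green_mid [([283, 212], 0.69), ([241, 279], 0.56)]
bottle_mid [([135, 229], 0.63), ([242, 305], 0.2)]
mug_mid [([362, 261], 0.94)]
terminal_mid [([123, 280], 0.58), ([246, 322], 0.29)]
1.6
```

```bash
python3 - <<'E'
import cv2
a=cv2.imread('pics/top0.png');b=cv2.imread('pics/side0.png')
cv2.imwrite('pics/t1.png',cv2.resize(a[95:320,90:480],(780,450),interpolation=cv2.INTER_CUBIC))
cv2.imwrite('pics/s1.png',cv2.resize(b[100:390,160:420],None,fx=2,fy=2,interpolation=cv2.INTER_CUBIC))
E
```

```text
(no output)
```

View pics/t1.png

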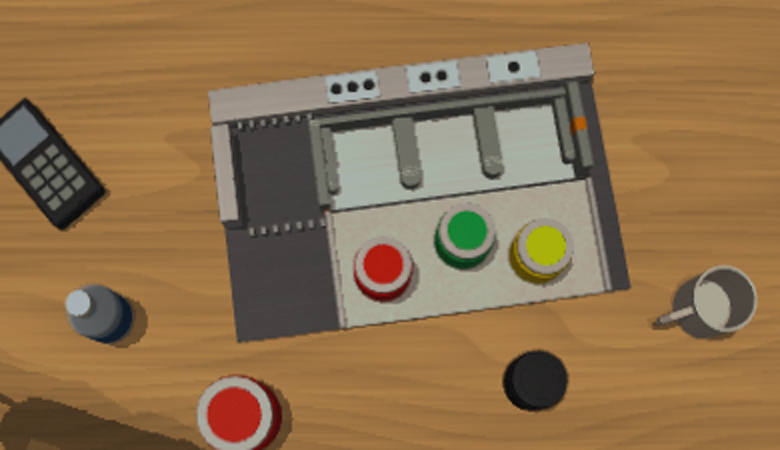

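View pics/s1.png

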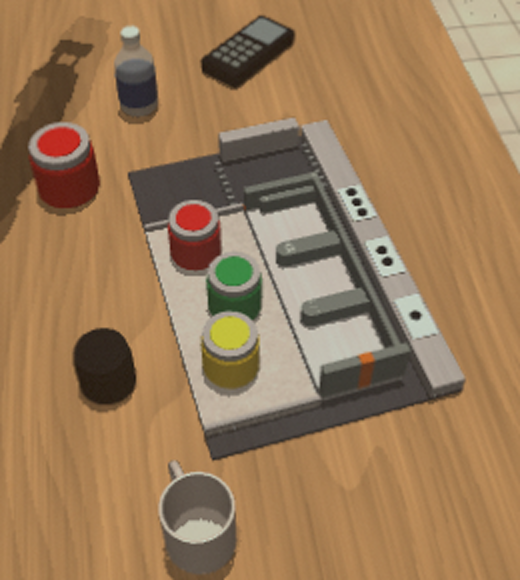

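```bash
cat > h.py <<'E'
import numpy as np,cv2
from scipy.optimize import least_squares
def ray(p,uv):
    n=cv2.undistortPoints(np.array([[uv]],float),np.array(p['K']),np.array(p['D']))[0,0]
    T=np.array(p['T']);return T[:3,3],T[:3,:3]@np.array([n[0],-n[1],-1])
def atz(p,uv,z):
    o,d=ray(p,uv);return (o+d*(z-o[2])/d[2])
def proj(p,P):
    T=np.array(p['T']);c=(np.atleast_2d(P)-T[:3,3])@T[:3,:3]
    c=c*[1,-1,-1]
    return cv2.projectPoints(c,np.zeros(3),np.zeros(3),np.array(p['K']),np.array(p['D']))[0][:,0]
def w2s(st,P):
    x,y,a=st;c,s=np.cos(a),np.sin(a);d=np.asarray(P)[:2]-[x,y];return np.array([c*d[0]+s*d[1],-s*d[0]+c*d[1]])
def s2w(st,P):
    x,y,a=st;c,s=np.cos(a),np.sin(a);P=np.asarray(P,float);return np.array([x+c*P[0]-s*P[1],y+s*P[0]+c*P[1],*P[2:]])
E
python3 - <<'E'
from h import *
from plant import r
t=r.snapshot('top');s=r.snapshot('side')
ct=lambda u,v:(90+u/2,95+v/2); cs=lambda u,v:(160+u/2,100+v/2)
obs=[(t,ct(209,92),(.115,.25,.03)),(t,ct(590,43),(.115,-.25,.03)),(t,ct(238,341),(-.21,.25,.01)),(t,ct(630,289),(-.21,-.25,.01)),
(s,cs(326,122),(.115,.25,.03)),(s,cs(463,380),(.115,-.25,.03)),(s,cs(129,173),(-.21,.25,.01)),(s,cs(214,458),(-.21,-.25,.0))]
f=lambda x:np.concatenate([proj(p,s2w(x,P))[0]-uv for p,uv,P in obs])
q=least_squares(f,[.6,0,.1]);st=q.x;print('st',st,np.round(f(st),1))
for n,a,b in[('red',(383,264),(193,216)),('green',(467,231),(234,272)),('yellow',(545,246),(230,333))]:
    A=atz(t,ct(*a),.084);B=atz(s,cs(*b),.084);print(n,A.round(4),B.round(4),w2s(st,A).round(4),w2s(st,B).round(4))
for a,b in[((514,67),(415,315)),((433,76),(385,256)),((352,87),(357,203))]:
    print('tile',w2s(st,atz(t,ct(*a),.033)).round(4),w2s(st,atz(s,cs(*b),.033)).round(4))
print('stripe',w2s(st,atz(t,ct(579,125),.07)).round(4),'side mid',w2s(st,atz(s,cs(366,371),.045)).round(4))
np.save('st.npy',st)
E
```

```text
st [6.19170982e-01 2.95563577e-04 1.35478606e-01] [-0.2 -0.9 -0.4  0.1 -0.5  0.7  1.  -0.1  0.6 -1.4  1.5 -0.3 -0.9 -1.4
 -1.3  1.6]
red [0.4636 0.0398 0.084 ] [0.4634 0.0416 0.084 ] [-0.1488  0.0601] [-0.1488  0.062 ]
green [ 0.5035 -0.0601  0.084 ] [ 0.5042 -0.0624  0.084 ] [-0.1227 -0.0442] [-0.1224 -0.0466]
yellow [ 0.4855 -0.1529  0.084 ] [ 0.4861 -0.1545  0.084 ] [-0.1531 -0.1338] [-0.1527 -0.1354]
tile [ 0.0929 -0.1447] [ 0.0925 -0.1436]
tile [ 0.094  -0.0387] [ 0.0931 -0.0402]
tile [0.0928 0.0664] [0.0925 0.0636]
stripe [-0.0059 -0.205 ] side mid [-0.0033 -0.2109]
```

```bash
python3 - <<'E'
from h import *
from plant import r
st=np.load('st.npy');t=r.snapshot('top')
ct=lambda u,v:(90+u/2,95+v/2)
for n,a,z in[('nose',(410,183),.0375),('nose',(492,173),.0375),('plate top edge outer',(582,165),.07),('black',(535,380),.07),('bigred',(235,413),.1),('mug',(725,300),.09)]:
    P=atz(t,ct(*a),z);print(n,P.round(3),w2s(st,P).round(4))
for n,p in[('Y pre',(-.212,-.1345)),('Y mid',(-.135,-.145)),('Y end',(-.036,-.145)),('G pre',(-.182,-.0455)),('G mid',(-.135,-.04)),('G end',(-.036,-.04)),('R pre',(-.206,.061)),('R mid',(-.135,.065)),('R end',(-.036,.065)),('P pre',(-.005,-.26)),('P end',(-.005,-.13))]:
    print(n,s2w(st,p).round(4))
E
```

```text
nose [0.574 0.005 0.038] [-0.0439  0.0112]
nose [ 0.587 -0.097  0.038] [-0.0446 -0.0925]
plate top edge outer [ 0.59  -0.205  0.07 ] [-0.057  -0.1994]
black [ 0.328 -0.139  0.07 ] [-0.3075 -0.0987]
bigred [0.288 0.208 0.1  ] [-0.3001  0.2509]
mug [ 0.419 -0.369  0.09 ] [-0.2482 -0.3384]
Y pre [ 0.4273 -0.1616]
Y mid [ 0.505  -0.1616]
Y end [ 0.6031 -0.1482]
G pre [ 0.445  -0.0694]
G mid [ 0.4908 -0.0576]
G end [ 0.5889 -0.0442]
R pre [0.4068 0.0329]
R mid [0.4766 0.0465]
R end [0.5747 0.0598]
P pre [ 0.6493 -0.258 ]
P end [ 0.6318 -0.1292]
```

Emit:
move_arm([
  [[0,0,0.12,0.018,-0.05,0,0.34],[0,0,0.12,0.018,-0.05,0,0.34],[0,0,0.12,0.018,-0.05,0,0.34],[0,0,0.12,0.018,-0.05,0,0.34],[0,0,0.12,0.018,-0.05,0,0.34]],
])

```text
clock: 2.25
tool_pos: [0.3634, 0.3238, 0.2499]
eef_rot: [0.645, 0.764, 0.002, -0.004]
contact_force: [1.1, 0.5, 0.9]
opening: 0.569
```

Emit:
move_arm([
  [[0,0,-0.035,0.01,-0.049,0,0.34],[0,0,0,0.01,-0.049,0,0.34],[0,0,0,0.01,-0.049,0,0.34],[0,0,0,0.01,-0.049,0,0.34],[0,0,0,0.01,-0.049,0,0.34]],
])

```text
clock: 2.75
tool_pos: [0.4144, 0.079, 0.2509]
eef_rot: [0.658, 0.753, 0.004, -0.003]
contact_force: [1.6, 0.2, 0.3]
opening: 0.339
```

Emit:
move_arm([
  [[0,0,0,0.0,-0.049,0,0.34],[0,0,0,0.0,-0.049,0,0.34],[0,0,0,0.0,-0.049,0,0.34],[0,0,0,0.01,-0.049,0,0.34],[0,0,0,0.01,-0.02,0,0.34]],
])

```text
clock: 3.25
tool_pos: [0.434, -0.1458, 0.2519]
eef_rot: [0.661, 0.75, 0.004, -0.001]
contact_force: [-0.8, 0.9, 0.1]
opening: 0.341
```

Emit:
move_arm([
  [[0,0,0.01,-0.007,-0.016,-0.03,0.34],[0,0,0,0,0,-0.045,0.34],[0,0,0,0,0,-0.045,0.34],[0,0,0,0,0,-0.03,0.34],[0,0,0,0,0,0,0.34]],
])

```text
clock: 3.75
tool_pos: [0.4315, -0.1703, 0.0994]
eef_rot: [0.662, 0.749, 0.007, 0.006]
contact_force: [0.5, -0.2, 1.2]
opening: 0.342
```

```bash
python3 - <<'E'
from plant import r
import cv2,numpy as np
a=r.snapshot('top')['frame'][120:270,220:440];b=r.snapshot('side')['frame'][150:350,180:420]
a=cv2.resize(a,None,fx=1.8,fy=1.8);b=cv2.resize(b,(396,330));a=cv2.copyMakeBorder(a,0,330-a.shape[0],0,0,cv2.BORDER_CONSTANT)
cv2.imwrite('pics/v3.png',np.hstack([a,b])[:,:,::-1])
E
```

```text
(no output)
```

View pics/v3.png

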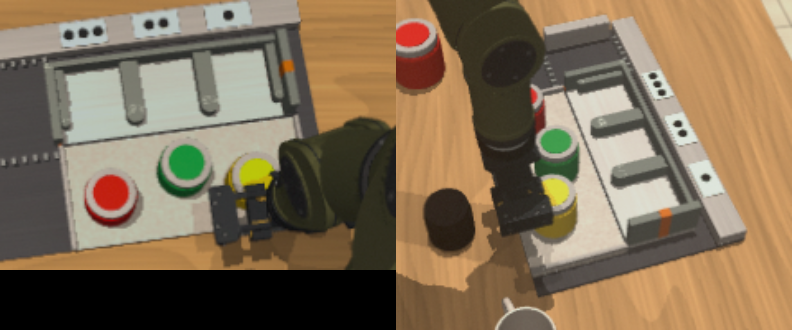

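Emit:
move_arm([
  [[0,0,0,-0.005,0.008,-0.01,0.34],[0,0,0,0,0,-0.02,0.34],[0,0,0,0,0,-0.015,0.34],[0,0,0,0,0,-0.01,0.34],[0,0,0,0,0,0,0.34]],
])

```text
clock: 4.35
tool_pos: [0.4366, -0.1642, 0.0558]
eef_rot: [0.663, 0.749, 0.014, 0.016]
contact_force: [-0.4, 0.0, 1.2]
opening: 0.336
```

```bash
cat > c.py <<'E'
import sys
from h import *
from plant import r
from scipy.spatial.transform import Rotation as R
st=np.load('st.npy');s=r.get_state()
a=(np.pi/2+st[2])/2
D=R.from_quat([np.cos(a),np.sin(a),0,0])
print('clk',round(s['clock'],2),'turn',(D*R.from_quat(s['eef_rot']).inv()).as_rotvec().round(3),'station',w2s(st,s['tool_pos']).round(4),'z',round(s['tool_pos'][2],4),'F',np.round(s['contact_force'],1))
if len(sys.argv)>2: print('shift',(s2w(st,[float(v) for v in sys.argv[1:3]])-s['tool_pos'][:2]).round(4))
E
python3 c.py -.135 -.145
```

```text
clk 4.35 turn [0.001 0.042 0.014] station [-0.2031 -0.1383] z 0.0558 F [-0.4  0.   1.2]
shift [0.0684 0.0025]
```

Emit:
move_arm([
  [[0,0.042,0.014,-0.006,0.003,-0.006,0.34],[0,0.005,0,-0.002,0,-0.006,0.34],[0,0,0,0,0,0,0.34]],
])

```text
clock: 4.65
tool_pos: [0.4317, -0.162, 0.048]
eef_rot: [0.658, 0.753, 0.0, 0.002]
contact_force: [-0.9, -0.4, -0.1]
opening: 0.342
```

```bash
python3 c.py -.135 -.145
```

```text
clk 4.65 turn [0.002 0.003 0.   ] station [-0.2076 -0.1355] z 0.048 F [-0.9 -0.4 -0.1]
shift [0.0732 0.0004]
```

Emit:
move_arm([
  [[0,0,0,0.012,0,-0.005,0.34],[0,0,0,0.015,0,-0.002,0.34],[0,0,0,0.015,0,0,0.34],[0,0,0,0.015,0,0,0.34],[0,0,0,0.015,0,0,0.34]],
])

```text
clock: 5.15
tool_pos: [0.4978, -0.164, 0.0446]
eef_rot: [0.659, 0.752, -0.004, -0.001]
contact_force: [-1.7, -0.3, -0.9]
opening: 0.338
```

```bash
python3 c.py -.036 -.145
```

```text
clk 5.15 turn [ 0.006 -0.006  0.004] station [-0.1425 -0.1464] z 0.0446 F [-1.7 -0.3 -0.9]
shift [0.1053 0.0157]
```

Emit:
move_arm([
  [[0,-0.006,0.004,0.015,0.003,-0.002,0.34],[0,0,0,0.015,0.0025,-0.001,0.34],[0,0,0,0.015,0.0025,0,0.34],[0,0,0,0.015,0.0025,0,0.34],[0,0,0,0.015,0.002,0,0.34]],
])

```text
clock: 5.65
tool_pos: [0.566, -0.156, 0.0447]
eef_rot: [0.66, 0.751, -0.009, -0.002]
contact_force: [-2.2, -0.1, -1.0]
opening: 0.341
```

```bash
python3 c.py -.036 -.145
```

```text
clk 5.65 turn [ 0.011 -0.014  0.006] station [-0.0738 -0.1477] z 0.0447 F [-2.2 -0.1 -1. ]
shift [0.037  0.0078]
```

Emit:
move_arm([
  [[0,-0.014,0.006,0.009,0.004,-0.003,0.34],[0,0,0,0.009,0.0015,0,0.34],[0,0,0,0.008,0.001,0,0.34],[0,0,0,0.006,0.001,0,0.34]],
])

```text
clock: 6.05
tool_pos: [0.5972, -0.1498, 0.0426]
eef_rot: [0.658, 0.753, -0.006, 0.004]
contact_force: [-0.8, 0.5, -0.9]
opening: 0.338
```

```bash
python3 c.py -.036 -.145
```

```text
clk 6.05 turn [ 0.014 -0.003  0.001] station [-0.0421 -0.1458] z 0.0426 F [-0.8  0.5 -0.9]
shift [0.0059 0.0016]
```

Emit:
move_arm([
  [[0,0,0,0.004,0.001,0,0.34],[0,0,0,0.003,0.0005,0,0.34],[0,0,0,0.003,0.0005,0,0.34]],
])

```text
clock: 6.35
tool_pos: [0.6074, -0.1475, 0.0423]
eef_rot: [0.658, 0.753, -0.007, 0.003]
contact_force: [-8.1, -0.1, 3.9]
opening: 0.34
```

```bash
python3 c.py -.036 -.145
```

```text
clk 6.35 turn [ 0.014 -0.004  0.001] station [-0.0316 -0.1449] z 0.0423 F [-8.1 -0.1  3.9]
shift [-0.0043 -0.0007]
```

Emit:
move_arm([
  [[0,0,0,0.003,0.0005,0,0.34],[0,0,0,0.001,0,0,0.34]],
])

```text
clock: 6.55
tool_pos: [0.6072, -0.1476, 0.0421]
eef_rot: [0.658, 0.753, -0.01, -0.0]
contact_force: [-2.3, -0.6, 2.7]
opening: 0.341
```

```bash
python3 c.py -.11 -.145
```

```text
clk 6.55 turn [ 0.015 -0.014  0.001] station [-0.0318 -0.1449] z 0.0421 F [-2.3 -0.6  2.7]
shift [-0.0774 -0.0107]
```

Emit:
move_arm([
  [[0,-0.014,0,-0.02,-0.003,0,0.34],[0,0,0,-0.03,-0.004,0.0,0.34],[0,0,0,-0.03,-0.004,0.03,0.34],[0,0,0,-0.02,0,0.045,0.34],[0,0,0,-0.03,0,0.045,0.34]],
])

```text
clock: 7.05
tool_pos: [0.4827, -0.1554, 0.1578]
eef_rot: [0.657, 0.754, -0.001, 0.006]
contact_force: [0.6, 0.1, -0.0]
opening: 0.341
```

```bash
python3 c.py -.186 -.0455; python3 - <<'E'
from plant import r
import cv2,numpy as np
a=r.snapshot('top')['frame'][120:270,220:440];b=r.snapshot('side')['frame'][150:350,180:420]
a=cv2.resize(a,None,fx=1.8,fy=1.8);b=cv2.resize(b,(396,330));a=cv2.copyMakeBorder(a,0,330-a.shape[0],0,0,cv2.BORDER_CONSTANT)
cv2.imwrite('pics/v4.png',np.hstack([a,b])[:,:,::-1])
E
```

```text
clk 7.05 turn [ 0.01   0.008 -0.002] station [-0.1562 -0.1358] z 0.1578 F [ 0.6  0.1 -0. ]
shift [-0.0417  0.0855]
```

View pics/v4.png

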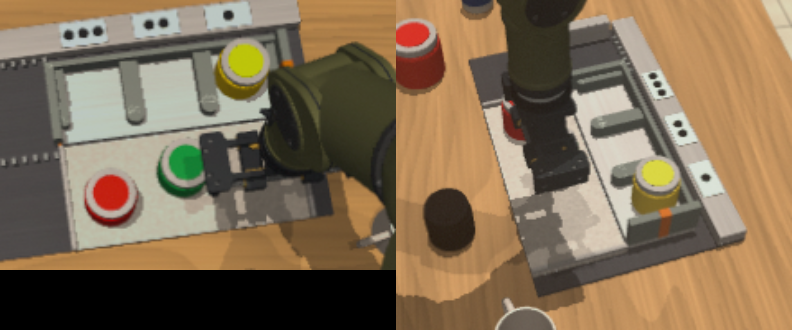

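Emit:
move_arm([
  [[0.01,0.008,0,-0.025,0.035,0,0.34],[0,0,0,-0.014,0.03,0,0.34],[0,0,0,-0.003,0.018,0,0.34],[0,0,0,0,0.002,-0.02,0.34],[0,0,0,0,0,-0.03,0.34]],
])

```text
clock: 7.65
tool_pos: [0.4484, -0.0677, 0.1139]
eef_rot: [0.658, 0.753, 0.01, 0.01]
contact_force: [0.3, -1.0, -0.3]
opening: 0.342
```

```bash
python3 c.py -.186 -.0455
```

```text
clk 7.65 turn [-0.002  0.028  0.002] station [-0.1784 -0.0443] z 0.1139 F [ 0.3 -1.  -0.3]
shift [-0.0074 -0.0022]
```

Emit:
move_arm([
  [[0,0.03,0,-0.01,-0.002,-0.01,0.34],[0,0.005,0,-0.003,0,-0.025,0.34],[0,0.008,0,-0.003,0,-0.025,0.34],[0,0.005,0,-0.001,0,-0.005,0.34],[0,0,0,0,0,0,0.34]],
])

```text
clock: 8.15
tool_pos: [0.4337, -0.0684, 0.0442]
eef_rot: [0.657, 0.754, -0.006, -0.01]
contact_force: [0.8, 0.4, -0.1]
opening: 0.335
```

```bash
python3 c.py -.135 -.0405
```

```text
clk 8.15 turn [-0.003 -0.023 -0.002] station [-0.1931 -0.0431] z 0.0442 F [ 0.8  0.4 -0.1]
shift [0.0572 0.0104]
```

Emit:
move_arm([
  [[0,-0.023,0,0.008,0.0,-0.001,0.34],[0,0,0,0.014,0.002,-0.001,0.34],[0,0,0,0.014,0.003,0,0.34],[0,0,0,0.014,0.003,0,0.34],[0,0,0,0.014,0.003,0,0.34]],
])

```text
clock: 8.65
tool_pos: [0.4978, -0.0601, 0.0475]
eef_rot: [0.658, 0.753, -0.001, -0.001]
contact_force: [-0.6, -0.3, -1.1]
opening: 0.34
```

```bash
python3 c.py -.040 -.0405
```

```text
clk 8.65 turn [ 0.    -0.003  0.002] station [-0.1284 -0.0434] z 0.0475 F [-0.6 -0.3 -1.1]
shift [0.0872 0.0148]
```

Emit:
move_arm([
  [[0,-0.003,0,0.014,0.005,-0.004,0.34],[0,0,0,0.014,0.003,-0.002,0.34],[0,0,0,0.014,0.002,-0.001,0.34],[0,0,0,0.014,0.002,0,0.34]],
])

```text
clock: 9.05
tool_pos: [0.5515, -0.0516, 0.046]
eef_rot: [0.66, 0.751, -0.004, -0.002]
contact_force: [-1.4, -0.1, -1.9]
opening: 0.344
```

```bash
python3 c.py -.034 -.0405
```

```text
clk 9.05 turn [ 0.003 -0.007  0.008] station [-0.074  -0.0423] z 0.046 F [-1.4 -0.1 -1.9]
shift [0.0394 0.0072]
```

Emit:
move_arm([
  [[0,-0.007,0.008,0.01,0.004,-0.003,0.34],[0,0,0,0.009,0.0015,-0.001,0.34],[0,0,0,0.009,0.001,0,0.34],[0,0,0,0.005,0.001,0,0.34]],
])

```text
clock: 9.45
tool_pos: [0.5855, -0.0456, 0.0447]
eef_rot: [0.658, 0.753, -0.002, 0.001]
contact_force: [-0.9, -0.9, -0.7]
opening: 0.343
```

```bash
python3 c.py -.033 -.0405
```

```text
clk 9.45 turn [ 0.004 -0.001  0.002] station [-0.0396 -0.0409] z 0.0447 F [-0.9 -0.9 -0.7]
shift [0.0065 0.0013]
```

Emit:
move_arm([
  [[0,0,0,0.004,0.0005,0,0.34],[0,0,0,0.003,0.0005,0,0.34],[0,0,0,0.003,0.0005,0,0.34],[0,0,0,0.002,0.0,0,0.34]],
])

```text
clock: 9.85
tool_pos: [0.595, -0.0443, 0.0441]
eef_rot: [0.658, 0.753, -0.005, -0.001]
contact_force: [-7.9, 0.1, 6.1]
opening: 0.339
```

```bash
python3 c.py -.033 -.0405
```

```text
clk 9.85 turn [ 0.006 -0.009  0.002] station [-0.03   -0.0409] z 0.0441 F [-7.9  0.1  6.1]
shift [-0.003 -0.   ]
```

Green is seated. Withdraw and go to red.

Emit:
move_arm([
  [[0,-0.009,0,-0.02,-0.003,0,0.34],[0,0,0,-0.03,-0.004,0.0,0.34],[0,0,0,-0.03,-0.004,0.03,0.34],[0,0,0,-0.02,0,0.045,0.34],[0,0,0,-0.03,0,0.045,0.34]],
])

```text
clock: 10.35
tool_pos: [0.4692, -0.0527, 0.1596]
eef_rot: [0.658, 0.753, 0.001, 0.002]
contact_force: [0.6, -0.6, 0.3]
opening: 0.342
```

```bash
python3 c.py -.208 .061
```

```text
clk 10.35 turn [ 0.001  0.005 -0.   ] station [-0.1558 -0.0322] z 0.1596 F [ 0.6 -0.6  0.3]
shift [-0.0644  0.0853]
```

Emit:
move_arm([
  [[0,0.005,0,-0.03,0.035,0,0.34],[0,0.005,0,-0.025,0.03,0,0.34],[0,0.005,0,-0.012,0.018,0,0.34],[0,0.005,0,-0.005,0.004,0,0.34]],
])

```text
clock: 10.75
tool_pos: [0.3987, 0.0336, 0.1663]
eef_rot: [0.661, 0.75, 0.001, 0.0]
contact_force: [0.4, 0.0, -0.5]
opening: 0.337
```

```bash
python3 c.py -.208 .061
```

```text
clk 10.75 turn [-0.001  0.002  0.01 ] station [-0.214   0.0628] z 0.1663 F [ 0.4  0.  -0.5]
shift [ 0.0062 -0.001 ]
```

Emit:
move_arm([
  [[0,0.002,0.01,0.003,-0.001,-0.03,0.34],[0,0.005,0,-0.001,0,-0.04,0.34],[0,0.005,0,-0.001,0,-0.03,0.34],[0,0.005,0,-0.001,0,-0.01,0.34]],
])

```text
clock: 11.15
tool_pos: [0.401, 0.0307, 0.077]
eef_rot: [0.656, 0.754, -0.008, -0.004]
contact_force: [0.3, 0.4, -1.2]
opening: 0.343
```

```bash
python3 c.py -.208 .061
```

```text
clk 11.15 turn [ 0.007 -0.017 -0.003] station [-0.212   0.0596] z 0.077 F [ 0.3  0.4 -1.2]
shift [0.0038 0.002 ]
```

Emit:
move_arm([
  [[0,-0.015,0,0.001,0.001,-0.016,0.34],[0,0.003,0,-0.001,0.001,-0.013,0.34],[0,0.003,0,0,0,-0.005,0.34],[0,0,0,0,0,0,0.34]],
])

```text
clock: 11.55
tool_pos: [0.3972, 0.0282, 0.0506]
eef_rot: [0.655, 0.755, -0.019, -0.008]
contact_force: [0.3, 0.6, 0.6]
opening: 0.344
```

```bash
python3 c.py -.135 .0645
```

```text
clk 11.55 turn [ 0.017 -0.037 -0.006] station [-0.2162  0.0576] z 0.0506 F [0.3 0.6 0.6]
shift [0.0795 0.0178]
```

Emit:
move_arm([
  [[0.015,-0.037,-0.006,0.007,0.004,-0.006,0.34],[0,0,0,0.014,0.003,-0.002,0.34],[0,0,0,0.014,0.003,-0.001,0.34],[0,0,0,0.014,0.003,0,0.34]],
])

```text
clock: 11.95
tool_pos: [0.441, 0.0387, 0.0421]
eef_rot: [0.659, 0.752, 0.0, -0.001]
contact_force: [-2.1, 0.1, -0.7]
opening: 0.341
```

```bash
python3 c.py -.135 .0645
```

```text
clk 11.95 turn [-0.001 -0.001  0.004] station [-0.1714  0.0621] z 0.0421 F [-2.1  0.1 -0.7]
shift [0.0357 0.0072]
```

Emit:
move_arm([
  [[0,0,0.004,0.014,0.004,0,0.34],[0,0,0,0.014,0.003,0,0.34],[0,0,0,0.014,0.0025,0,0.34],[0,0,0,0.014,0.0025,0,0.34],[0,0,0,0.014,0.0025,0,0.34]],
])

```text
clock: 12.45
tool_pos: [0.5094, 0.0512, 0.0441]
eef_rot: [0.658, 0.753, -0.004, -0.003]
contact_force: [-1.5, 0.5, -1.7]
opening: 0.339
```

```bash
python3 c.py -.040 .0645
```

```text
clk 12.45 turn [ 0.002 -0.011  0.002] station [-0.1019  0.0652] z 0.0441 F [-1.5  0.5 -1.7]
shift [0.0614 0.0076]
```

Emit:
move_arm([
  [[0,-0.011,0,0.013,0.001,-0.002,0.34],[0,0,0,0.013,0.002,0,0.34],[0,0,0,0.013,0.002,0,0.34],[0,0,0,0.012,0.0015,0,0.34],[0,0,0,0.007,0.001,0,0.34]],
])

```text
clock: 12.95
tool_pos: [0.5665, 0.0564, 0.0422]
eef_rot: [0.659, 0.752, -0.003, -0.002]
contact_force: [-2.0, -0.8, -1.6]
opening: 0.341
```

```bash
python3 c.py -.033 .0645
```

```text
clk 12.95 turn [ 0.003 -0.008  0.004] station [-0.0446  0.0627] z 0.0422 F [-2.  -0.8 -1.6]
shift [0.0113 0.0033]
```

Emit:
move_arm([
  [[0,0,0.004,0.006,0.002,0,0.34],[0,0,0,0.004,0.0015,0,0.34],[0,0,0,0.003,0.001,0,0.34],[0,0,0,0.003,0.0005,0,0.34],[0,0,0,0.002,0.0,0,0.34]],
])

```text
clock: 13.45
tool_pos: [0.5821, 0.0602, 0.0421]
eef_rot: [0.657, 0.754, -0.007, -0.003]
contact_force: [-2.4, -0.2, 1.4]
opening: 0.339
```

```bash
python3 c.py -.033 .0645
```

```text
clk 13.45 turn [ 0.006 -0.014 -0.001] station [-0.0286  0.0644] z 0.0421 F [-2.4 -0.2  1.4]
shift [-0.0044 -0.0005]
```

Emit:
move_arm([
  [[0,0,0,0.003,0.0005,0,0.34],[0,0,0,0.003,0.0005,0,0.34]],
])

```text
clock: 13.65
tool_pos: [0.5833, 0.0604, 0.0418]
eef_rot: [0.657, 0.754, -0.012, -0.006]
contact_force: [-11.2, -1.2, 9.0]
opening: 0.34
```

```bash
python3 c.py -.033 .0645
```

```text
clk 13.65 turn [ 0.01  -0.024 -0.002] station [-0.0275  0.0644] z 0.0418 F [-11.2  -1.2   9. ]
shift [-0.0055 -0.0006]
```

Emit:
move_arm([
  [[0,-0.015,0,-0.02,-0.003,0,0.2],[0,0,0,-0.03,-0.004,0.0,0],[0,0,0,-0.03,-0.004,0.03,0],[0,0,0,-0.02,-0.02,0.045,0],[0,0,0,-0.02,-0.03,0.045,0]],
])

```text
clock: 14.15
tool_pos: [0.469, 0.0101, 0.1547]
eef_rot: [0.654, 0.757, 0.0, -0.001]
contact_force: [0.6, 0.1, 0.2]
opening: 0.004
```

Emit:
move_arm([
  [[0,0,0,-0.01,-0.04,0.02,0],[0,0,0,0,-0.045,0,0],[0,0,0,0,-0.045,0,0],[0,0,0,0,-0.045,0,0],[0,0,0,0,-0.045,0,0]],
])

```text
clock: 14.65
tool_pos: [0.4671, -0.2122, 0.1844]
eef_rot: [0.648, 0.761, 0.01, 0.009]
contact_force: [1.1, -0.4, -0.3]
opening: 0.004
```

```bash
python3 c.py -.005 -.265; python3 - <<'E'
from plant import r
import cv2,numpy as np
a=r.snapshot('top')['frame'][120:270,220:440];b=r.snapshot('side')['frame'][150:350,180:420]
a=cv2.resize(a,None,fx=1.8,fy=1.8);b=cv2.resize(b,(396,330));a=cv2.copyMakeBorder(a,0,330-a.shape[0],0,0,cv2.BORDER_CONSTANT)
cv2.imwrite('pics/v5.png',np.hstack([a,b])[:,:,::-1])
E
```

```text
clk 14.65 turn [-0.004  0.027 -0.024] station [-0.1794 -0.1901] z 0.1844 F [ 1.1 -0.4 -0.3]
shift [ 0.1829 -0.0507]
```

View pics/v5.png

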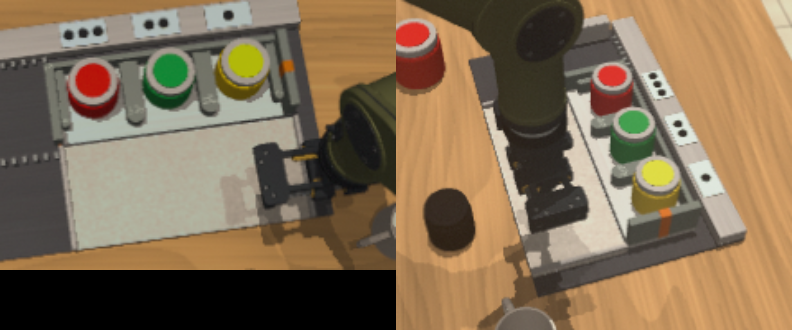

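```bash
python3 - <<'E'
from h import *
from plant import r
st=np.load('st.npy');t=r.snapshot('top');s=r.snapshot('side')
for n,a,b in[('red',(93,82),(613-396,76)),('green',(168,72),(633-396,122)),('yellow',(243,64),(657-396,173))]:
    print(n,w2s(st,atz(t,(220+a[0]/1.8,120+a[1]/1.8),.0835)).round(4),w2s(st,atz(s,(180+b[0]/1.65,150+b[1]/1.65),.0835)).round(4))
E
```

```text
red [0.0039 0.0632] [0.0074 0.0615]
green [ 0.0046 -0.039 ] [ 0.005  -0.0428]
yellow [ 0.0027 -0.1421] [ 0.0053 -0.1467]
```

Emit:
move_arm([
  [[0,0.027,-0.024,0.03,-0.045,0,0],[0,0,0,0.04,-0.02,0,0],[0,0,0,0.045,0,0,0],[0,0,0,0.045,0,0,0],[0,0,0,0.02,0,0,0]],
])

```text
clock: 15.35
tool_pos: [0.6455, -0.263, 0.1836]
eef_rot: [0.653, 0.758, 0.001, -0.006]
contact_force: [0.1, 0.4, -0.5]
opening: 0.006
```

```bash
python3 c.py -.005 -.26
```

```text
clk 15.35 turn [-0.009 -0.008 -0.013] station [-0.0095 -0.2645] z 0.1836 F [ 0.1  0.4 -0.5]
shift [0.0038 0.005 ]
```

Emit:
move_arm([
  [[-0.009,-0.008,-0.013,0.004,0.002,-0.035,0],[0,0.003,0,0,0,-0.04,0],[0,0.003,0,0,0,-0.04,0],[0,0.003,0,0,0,-0.015,0]],
])

```text
clock: 15.75
tool_pos: [0.6624, -0.2475, 0.0548]
eef_rot: [0.652, 0.758, 0.005, 0.003]
contact_force: [-0.3, 0.3, 0.9]
opening: 0.005
```

```bash
python3 c.py -.005 -.26
```

```text
clk 15.75 turn [-0.004  0.011 -0.015] station [ 0.0094 -0.2513] z 0.0548 F [-0.3  0.3  0.9]
shift [-0.0131 -0.0105]
```

Emit:
move_arm([
  [[0,0.01,-0.015,-0.012,-0.004,-0.004,0],[0,0,0,-0.001,0,-0.004,0],[0,0,0,0,0,0,0]],
])

```text
clock: 16.05
tool_pos: [0.65, -0.2478, 0.0472]
eef_rot: [0.656, 0.754, 0.003, -0.001]
contact_force: [-0.5, 1.3, 0.2]
opening: 0.005
```

```bash
python3 c.py -.005 -.23; python3 - <<'E'
from plant import r
import cv2,numpy as np
a=r.snapshot('top')['frame'][120:270,270:440];b=r.snapshot('side')['frame'][200:350,250:420]
a=cv2.resize(a,None,fx=2.3,fy=2.3,interpolation=2);b=cv2.resize(b,None,fx=2.3,fy=2.3,interpolation=2)
cv2.imwrite('pics/v6.png',np.hstack([a,b])[:,:,::-1])
E
```

```text
clk 16.05 turn [-0.006  0.002 -0.003] station [-0.0029 -0.25  ] z 0.0472 F [-0.5  1.3  0.2]
shift [-0.0048  0.0195]
```

View pics/v6.png

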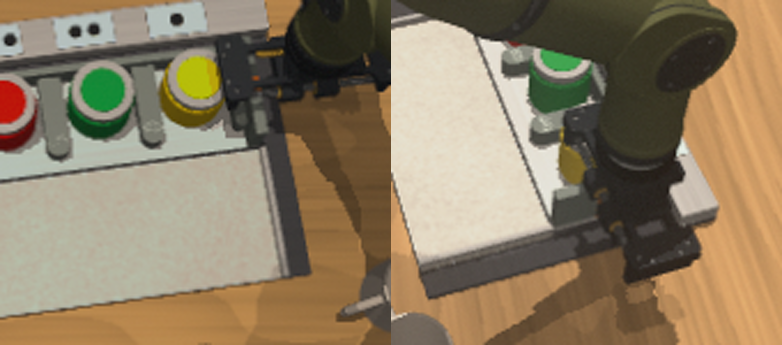

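Emit:
move_arm([
  [[-0.005,0,0,-0.003,0.01,0,0],[0,0,0,-0.002,0.01,0,0],[0,0,0,-0.001,0.01,0,0]],
])

```text
clock: 16.45
tool_pos: [0.6455, -0.2211, 0.0509]
eef_rot: [0.658, 0.753, 0.001, 0.005]
contact_force: [0.0, -4.7, -3.2]
opening: 0.002
```

```bash
python3 c.py -.005 -.13
```

```text
clk 16.45 turn [0.005 0.008 0.002] station [-0.0038 -0.2229] z 0.0509 F [ 0.  -4.7 -3.2]
shift [-0.0138  0.0919]
```

Emit:
move_arm([
  [[0.005,0.005,0,-0.003,0.014,-0.004,0],[0,0,0,-0.002,0.014,-0.001,0],[0,0,0,-0.002,0.014,0,0],[0,0,0,-0.002,0.014,0,0]],
])

```text
clock: 16.85
tool_pos: [0.6379, -0.1699, 0.0483]
eef_rot: [0.66, 0.751, -0.002, 0.007]
contact_force: [0.4, -3.8, -3.1]
opening: 0.003
```

```bash
python3 c.py -.005 -.13
```

```text
clk 16.85 turn [0.014 0.008 0.008] station [-0.0045 -0.1712] z 0.0483 F [ 0.4 -3.8 -3.1]
shift [-0.0061  0.0407]
```

Emit:
move_arm([
  [[0.014,0.008,0.006,-0.002,0.011,-0.002,0],[0,0,0,-0.0015,0.01,0,0],[0,0,0,-0.001,0.008,0,0]],
])

```text
clock: 17.15
tool_pos: [0.6338, -0.1404, 0.0471]
eef_rot: [0.658, 0.753, -0.001, 0.001]
contact_force: [-0.0, -4.0, 0.3]
opening: 0.004
```

```bash
python3 c.py -.005 -.13
```

```text
clk 17.15 turn [0.003 0.001 0.001] station [-0.0046 -0.1414] z 0.0471 F [-0.  -4.   0.3]
shift [-0.002   0.0112]
```

Emit:
move_arm([
  [[0,0,0,-0.001,0.005,0,0],[0,0,0,-0.0005,0.004,0,0],[0,0,0,-0.0005,0.004,0,0],[0,0,0,0,0.003,0,0]],
])

```text
clock: 17.55
tool_pos: [0.6327, -0.1335, 0.0474]
eef_rot: [0.66, 0.751, -0.006, 0.007]
contact_force: [1.0, -6.0, 1.1]
opening: 0.012
```

```bash
python3 c.py -.005 -.13
```

```text
clk 17.55 turn [0.018 0.003 0.007] station [-0.0046 -0.1344] z 0.0474 F [ 1.  -6.   1.1]
shift [-0.001   0.0044]
```

Emit:
move_arm([
  [[0.015,0,0.005,-0.0005,0.004,0,0],[0,0,0,0,0.005,0,0],[0,0,0,0,0.006,0,0]],
])

```text
clock: 17.85
tool_pos: [0.6326, -0.1335, 0.0475]
eef_rot: [0.662, 0.749, -0.008, 0.009]
contact_force: [1.4, -12.2, 3.0]
opening: 0.005
```

```bash
python3 c.py -.005 -.23
```

```text
clk 17.85 turn [0.024 0.003 0.013] station [-0.0048 -0.1344] z 0.0475 F [  1.4 -12.2   3. ]
shift [ 0.0127 -0.0948]
```

Hard stop at 12 N. Back off, rise clear and check.

Emit:
move_arm([
  [[0.015,0,0,0.003,-0.02,0,0],[0,0,0,0.006,-0.045,0,0],[0,0,0,0.006,-0.045,0,0],[0,0,0,0,-0.02,0.045,0],[0,0,0,0,-0.01,0.045,0]],
])

```text
clock: 18.35
tool_pos: [0.6426, -0.2672, 0.1319]
eef_rot: [0.659, 0.752, -0.001, -0.007]
contact_force: [0.6, 0.1, -0.2]
opening: 0.001
```

Emit:
move_arm([
  [[0,0,0,-0.02,0,0.045,0],[0,0,0,-0.04,0,0.045,0],[0,0,0,-0.045,0,0,0],[0,0,0,-0.045,0,0,0],[0,0,0,-0.02,0,0,0]],
])

```text
clock: 18.85
tool_pos: [0.4799, -0.2601, 0.2231]
eef_rot: [0.658, 0.753, 0.008, -0.004]
contact_force: [0.5, -0.0, -0.2]
opening: 0.005
```

```bash
python3 c.py; python3 - <<'E'
from plant import r
import cv2,numpy as np
p=r.snapshot('top')['frame'];a=p[100:320,100:440];b=r.snapshot('side')['frame'][110:390,160:420]
cv2.imwrite('pics/top_end.png',p[:,:,::-1])
a=cv2.resize(a,(460,298),interpolation=2);b=cv2.resize(b,(340,366),interpolation=2);a=cv2.copyMakeBorder(a,0,366-298,0,0,cv2.BORDER_CONSTANT)
cv2.imwrite('pics/v7.png',np.hstack([a,b])[:,:,::-1])
cv2.imwrite('pics/v8.png',cv2.resize(p[125:225,190:390],None,fx=4,fy=4,interpolation=2)[:,:,::-1])
E
```

```text
clk 18.85 turn [-0.017  0.004  0.002] station [-0.1732 -0.2392] z 0.2231 F [ 0.5 -0.  -0.2]
```

View pics/v7.png

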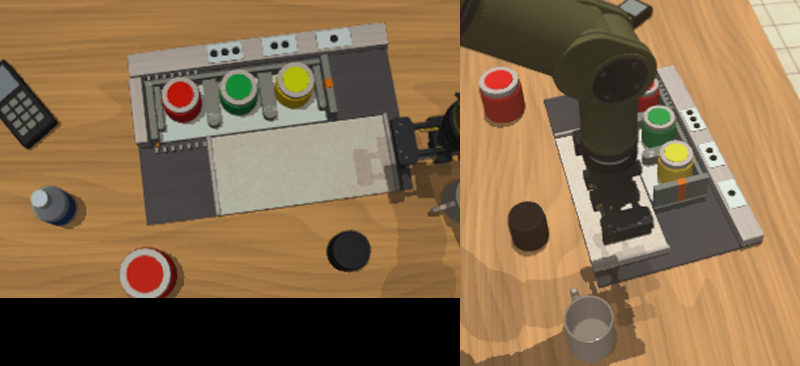

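View pics/v8.png

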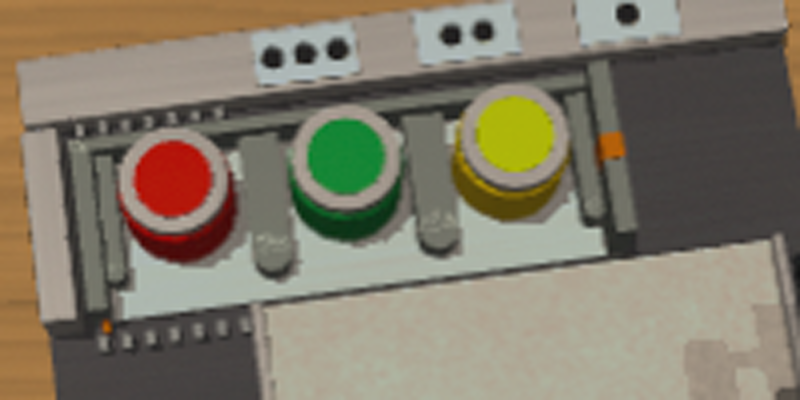

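```bash
python3 - <<'E'
from h import *
from plant import r
st=np.load('st.npy');t=r.snapshot('top');s=r.snapshot('side')
c=lambda u,v:(190+u/4,125+v/4)
for n,a,z in[('noseL',(272,268),.0375),('noseR',(438,246),.0375),('red',(172,180),.0835),('green',(346,156),.0835),('yel',(515,135),.0835),('stripe top outer',(624,142),.07),('plate outer back',(609,65),.07),('plate outer front',(636,232),.07),('left plate outer back',(72,140),.07),('left plate outer front',(92,310),.07),('left p @50',(92,310),.05),('stop inner back',(55,130),.05),('stop inner front',(72,320),.05),('orange',(107,327),.03),('backwall L',(100,148),.05),('backwall R',(585,84),.05)]:
    print(n,w2s(st,atz(t,c(*a),z)).round(4))
E
```

```text
noseL [-0.0457  0.1043]
noseR [-0.0454  0.0001]
red [0.0053 0.1574]
green [0.0063 0.0511]
yel [ 0.006  -0.0526]
stripe top outer [-0.003  -0.1205]
plate outer back [ 0.0477 -0.1196]
plate outer front [-0.0606 -0.1184]
left plate outer back [0.0433 0.2163]
left plate outer front [-0.0651  0.2154]
left p @50 [-0.0603  0.2173]
stop inner back [0.058  0.2282]
stop inner front [-0.0649  0.2302]
orange [-0.0676  0.211 ]
backwall L [0.0423 0.2013]
backwall R [ 0.0438 -0.1061]
```

```bash
python3 - <<'E'
import cv2,numpy as np
p=cv2.imread('pics/top_end.png');q=cv2.imread('pics/top0.png')
z=lambda im:cv2.resize(im[145:215,190:240],None,fx=8,fy=8,interpolation=cv2.INTER_LANCZOS4)
cv2.imwrite('pics/v9.png',np.hstack([z(p),cv2.resize(q[130:210,190:230],None,fx=7,fy=7,interpolation=cv2.INTER_LANCZOS4)]))
E
```

```text
(no output)
```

View pics/v9.png

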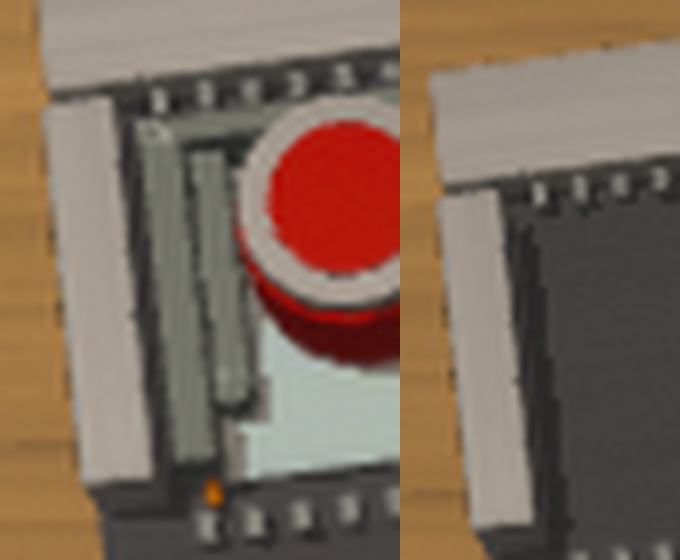

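```bash
python3 c.py -.005 -.24
```

```text
clk 19.05 turn [-0.017  0.008  0.002] station [-0.1685 -0.2401] z 0.223 F [0.5 0.4 0.4]
shift [0.162  0.0222]
```

Emit:
move_arm([
  [[-0.017,0.008,0,0.045,0,0,0],[0,0,0,0.045,0,0,0],[0,0,0,0.045,0.0,0,0],[0,0,0,0.025,0.005,-0.01,0],[0,0,0,0.005,0.005,-0.03,0]],
])

```text
clock: 19.55
tool_pos: [0.6629, -0.2448, 0.1837]
eef_rot: [0.658, 0.753, 0.005, 0.001]
contact_force: [0.9, 0.3, -0.5]
opening: 0.003
```

```bash
python3 c.py .004 -.22
```

```text
clk 19.55 turn [-0.006  0.009  0.002] station [ 0.0102 -0.2487] z 0.1837 F [ 0.9  0.3 -0.5]
shift [-0.01    0.0276]
```

Emit:
move_arm([
  [[0,0.009,-0.04,-0.012,0.01,-0.035,0],[0,0.003,0,-0.006,0.005,-0.04,0],[0,0.003,0,-0.002,0,-0.04,0],[0,0.003,0,0,0,-0.02,0],[0,0,0,0,0,0,0]],
])

```text
clock: 20.05
tool_pos: [0.6513, -0.2179, 0.0377]
eef_rot: [0.671, 0.741, 0.004, -0.007]
contact_force: [0.0, -0.4, 0.6]
opening: 0.004
```

```bash
python3 c.py .004 -.14
```

```text
clk 20.05 turn [-0.016 -0.005  0.037] station [ 0.0024 -0.2205] z 0.0377 F [ 0.  -0.4  0.6]
shift [-0.0093  0.08  ]
```

Emit:
move_arm([
  [[-0.015,-0.005,0,-0.001,0.015,0.008,0],[0,0,0,-0.002,0.02,0,0],[0,0,0,-0.002,0.02,0,0],[0,0,0,-0.002,0.015,0,0]],
])

```text
clock: 20.45
tool_pos: [0.6514, -0.1479, 0.0507]
eef_rot: [0.674, 0.738, 0.004, 0.004]
contact_force: [-0.1, 0.5, 0.6]
opening: 0.007
```

```bash
python3 c.py .004 -.13
```

```text
clk 20.45 turn [-0.001  0.012  0.045] station [ 0.0119 -0.1512] z 0.0507 F [-0.1  0.5  0.6]
shift [-0.0107  0.0199]
```

Emit:
move_arm([
  [[0,0.01,0,-0.008,0.003,-0.003,0],[0,0,0,-0.001,0.004,0,0],[0,0,0,-0.001,0.004,0,0]],
])

```text
clock: 20.75
tool_pos: [0.6454, -0.1342, 0.0521]
eef_rot: [0.674, 0.739, 0.004, 0.003]
contact_force: [-0.9, 0.1, -0.3]
opening: 0.006
```

```bash
python3 c.py .004 -.13
```

```text
clk 20.75 turn [-0.002  0.009  0.043] station [ 0.0078 -0.1368] z 0.0521 F [-0.9  0.1 -0.3]
shift [-0.0047  0.0062]
```

Emit:
move_arm([
  [[0,0.009,0,-0.005,0.001,-0.004,0],[0,0,0,-0.001,0.004,0,0],[0,0,0,-0.0005,0.004,0,0],[0,0,0,-0.0005,0.004,0,0]],
])

```text
clock: 21.15
tool_pos: [0.6395, -0.1327, 0.048]
eef_rot: [0.677, 0.736, -0.004, 0.005]
contact_force: [1.8, -5.2, 2.3]
opening: 0.008
```

```bash
python3 c.py .004 -.13
```

```text
clk 21.15 turn [0.013 0.003 0.052] station [ 0.0022 -0.1345] z 0.048 F [ 1.8 -5.2  2.3]
shift [0.0012 0.0047]
```

Emit:
move_arm([
  [[0.01,0,0,0.0,0.006,0,0],[0,0,0,0,0.008,0,0],[0,0,0,0,0.01,0,0]],
])

```text
clock: 21.45
tool_pos: [0.6393, -0.1328, 0.0484]
eef_rot: [0.683, 0.73, -0.013, 0.013]
contact_force: [0.5, -16.3, 3.6]
opening: 0.005
```

```bash
python3 c.py .004 -.13
```

```text
clk 21.45 turn [0.036 0.002 0.068] station [ 0.002  -0.1346] z 0.0484 F [  0.5 -16.3   3.6]
shift [0.0014 0.0049]
```

Emit:
move_arm([
  [[0.02,0,0,0.003,-0.02,0,0],[0,0,0,0.006,-0.045,0,0],[0,0,0,0.006,-0.045,0,0],[0,0,0,0,-0.02,0.045,0],[0,0,0,0,-0.01,0.045,0]],
])

```text
clock: 21.95
tool_pos: [0.6482, -0.2795, 0.1321]
eef_rot: [0.683, 0.73, -0.011, -0.0]
contact_force: [0.3, 0.7, 0.5]
opening: 0.003
```

Emit:
move_arm([
  [[0,0,0,0,-0.02,0.045,0],[0,0,0,0,-0.02,0.045,0],[0,0,0,0,0,0.02,0],[0,0,0,0,0,0,0],[0,0,0,0,0,0,0]],
])

```text
clock: 22.45
tool_pos: [0.6473, -0.3273, 0.2501]
eef_rot: [0.687, 0.727, -0.009, 0.003]
contact_force: [-0.9, 0.3, -0.9]
opening: 0.011
```

```bash
python3 - <<'E'
from plant import r
import cv2,numpy as np
a=r.snapshot('top')['frame'][125:225,190:390];b=r.snapshot('side')['frame'][150:350,230:400]
a=cv2.resize(a,(450,225),interpolation=2);a=cv2.copyMakeBorder(a,0,400-225,0,0,cv2.BORDER_CONSTANT);b=cv2.resize(b,(340,400),interpolation=2)
cv2.imwrite('pics/v10.png',np.hstack([a,b])[:,:,::-1])
E
```

```text
(no output)
```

View pics/v10.png

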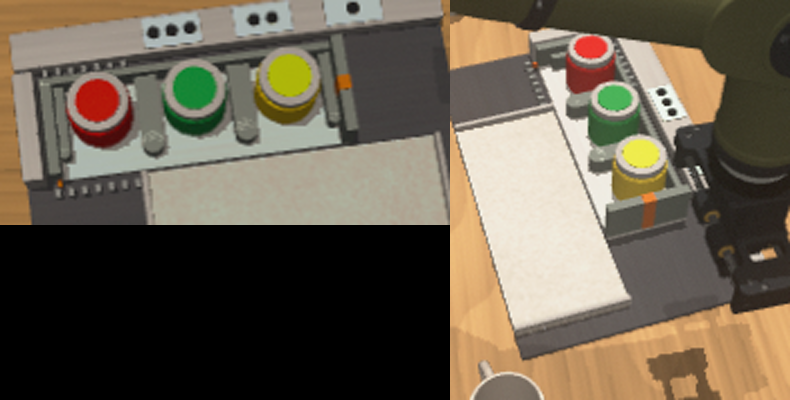

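```bash
python3 - <<'E'
from h import *
from plant import r
st=np.load('st.npy');t=r.snapshot('top')
print('board left edge',w2s(st,atz(t,(190+262/4,125+308/4),.024)).round(4),'right',w2s(st,atz(t,(190+775/4,125+236/4),.024)).round(4))
print(r.finish_job())
E
```

```text
board left edge [-0.067   0.1138] right [-0.0635 -0.2151]
the job is handed in; nothing more can be done
None
```

I pushed the three jars into their bays in dot order: yellow (one dot, right bay), green (two dots, middle bay), then red (three dots, left bay). I then slid the loaded tray left by pushing on its orange stripe. The job was handed in at about 22.5 s of the 67 s allowed.

- **Jars:** Each was pushed until it met the back wall at about 8–11 N. In the pictures their centres measure about 3–7 mm past the station origin, against the 6 mm expected. All three are upright.
- **Tray travel:** It moved about 93 mm and then stopped hard. A second push, at a slightly different contact and up to 16 N, stopped at the same place, so I took it to be home rather than jammed.
- **Open points on "home":** A gap of roughly 6 mm (first measured as about 10 mm) still shows between the tray's left plate and the end stop. The camera places the tray at about 0.100 m, assuming it starts level with the loading board. The arm's own position gives about 3 mm more, and an earlier estimate with a different zero gave 0.095–0.097 m. The board edges measured about 6 mm off on the left and 5 mm off on the right, in opposite directions.
- **Other items:** The bottle, mug, terminal and the look-alike jars looked unmoved in the pictures, though I did not measure them. The arm ended clear of everything.

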